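# Wind the grinder and hold the portafilter in its fork

## Task

Wind the coffee grinder's key clockwise until it will turn no further, regripping between part turns as often as it takes. Then pick up the portafilter by its handle, bring it level under the chute, and push its basket against the grinder's sprung plunger until the basket rests firmly against the pins of the fork. Finish while still holding it there by the handle, level, in the air and pressed home with a moderate, steady push, and leave the mug, tamper and sugar jar where they stand.

Things in the scene. Friction and masses are not known exactly. Their poses are not given: they have to be found in the camera images.
- grinder: Fixed coffee grinder, grey housing 250 x 130 mm, 150 mm tall, on a base plate 300 x 150 x 16 mm reaching 85 mm in front of the origin. Origin on the counter below the key's axis; z up, local -x is its front. Housing's front face at local x = -35 mm. A round bean hopper, radius 56 mm, 215 mm high, stands 160 mm behind the key.
- seat (a point): Where the underside of the basket's centre lies when home in the fork: 84.5 mm in front of the grinder's origin, 62 mm above the counter; axes as the grinder's, the handle then pointing to local -x, the push going to +x. Above it a head 70 mm wide juts from the housing to 102 mm in front of the origin, 120 to 150 mm high, its chute mouth down to 113 mm.
- fork: Hard stop on the grinder's front: two upright steel pins 12 mm thick, 48 mm apart between axes, from 60 to 104 mm above the counter, that cradle the round basket. Origin midway between the pins, 82 mm above the counter, 55 mm in front of the grinder's origin; axes as the grinder's.
- plunger (a joint): Sprung plunger between the fork's pins, in m: 0 out, grows as it is pushed into the grinder (local +x). 2 N to start, plus 0.4 N per mm; about 0.015 when the basket rests on both pins, where the spring pushes back with 8 N.
- plunger_tip (a point): Centre of the plunger's flat round end (20 mm across), 82 mm above the counter; 67.5 mm in front of the grinder's origin when out.
- key (a joint): Winding key of the grinder's clockwork timer on the grinder's top, in rad: grows as it is turned clockwise seen from above; hard stop at 3.2 (fully wound). Starts between 0 and 0.7. It needs up to 0.2 N m and stays where it is let go. At 0 its wing lies along the grinder's local x.
- key_grip (a point): Middle of the key's wing, on its vertical turning axis, 179 mm above the counter. The wing is an upright steel plate 46 mm long, 10 mm thick, from 164 to 194 mm above the counter, 10 mm above a round plate 30 mm in radius. The point's x axis runs along the wing and turns with it.
- portafilter: Loose portafilter (0.24 to 0.48 kg): open round steel basket, 64 mm across, 40 mm tall, with a straight black handle. Stands on the basket's flat bottom. Origin: centre of that underside; z up, handle to local -x. The handle is a level bar 24 mm wide, 26 mm tall (16 to 42 mm above the underside), from 47 to 152 mm from the basket's axis.
- pf_handle (a point): Point in the middle of the handle at which to grip it: 92 mm from the basket's axis, 29 mm above the underside; axes as the portafilter's.
- mug: White mug, 76 mm across, 90 mm tall. Bystander. Origin under its centre.
- tamper: Steel tamper, 56 mm across, 85 mm tall. Bystander. Origin under its centre.
- sugar_jar: Glass jar with steel cap, 70 mm across, 80 mm tall. Bystander. Origin under its centre.
Mind the look-alikes: they are no part of the job. What is shaped like the portafilter but orange or purple is not meant.

How it is judged:
On the way, in this order (a step that is already met when the one before it is completed fails the run):
1. the key is fully wound (value of joint key above 3 rad), for 0.2 s.
2. the portafilter is lifted off the counter, held by its handle (distance between the grasp point and pf_handle below 0.07 m and height (world z) of portafilter above 0.03 m and contact force between the fingers and portafilter above 2 N), for 0.2 s.
3. the basket presses the plunger in and rests on the fork (value of joint plunger above 0.013 m and contact force between portafilter and plunger above 2 N and contact force between portafilter and fork between 1 and 40 N and contact force between the fingers and portafilter above 2 N and distance between the grasp point and pf_handle below 0.07 m and height (world z) of portafilter above 0.04 m and angle between portafilter's own z axis and vertical below 0.2 rad and y of portafilter in the frame of grinder between -0.008 and 0.008 m and value of joint key above 3 rad), for 0.3 s.
At the end, for the whole second after the job is handed in: Key wound over 3.0 of 3.2 rad; the gripper holds the portafilter by the handle (within 70 mm of its grip point), still, upright within 0.2 rad, underside over 40 mm up, axis within 8 mm of the grinder's middle plane; the basket holds the plunger over 13 mm in and presses on the fork with 1 to 40 N (all of step 3 and linear speed of portafilter below 0.02 m/s); the arm keeps its last pose, push and grip.
It fails at once if the mug is pushed away or knocked over (distance of mug from where it was at the start of the episode above 0.03 m or angle between mug's own z axis and vertical above 0.4 rad).
It fails at once if the tamper is pushed away or knocked over (distance of tamper from where it was at the start of the episode above 0.03 m or angle between tamper's own z axis and vertical above 0.4 rad).
It fails at once if the sugar jar is pushed away or knocked over (distance of sugar_jar from where it was at the start of the episode above 0.03 m or angle between sugar_jar's own z axis and vertical above 0.4 rad).
It also fails if it takes over 72 s, if anything falls off the work surface, if the arm or the gripper's body presses on something with over 40 N, if the wrist force passes 120 N, or if a joint passes its speed limit or range.

## Robot

A 7-joint arm with a two-finger parallel gripper is mounted at the origin on the work surface. World frame = base frame: x ahead of the robot, y to its left, z up, the work surface at z = 0. Lengths are in m, angles in rad, forces in N, time in s.
With the tool pointing down it reaches from about 0.4 to 0.85 m from the base axis. Payload 10.4 kg.
Tool frame: the origin (TCP) lies midway between the tips of the shut fingers; the grasp point (between the pads) lies 19 mm behind it; z points along the fingers, y is the direction in which the jaws open and shut (so a half turn about z gives the same grasp; the last joint's range is limited). The gripper opens to 87 mm and grips with 3 to 60 N. Pads are 19 mm wide; open, the fingers measure 117 mm over their backs; the gripper's body (75 mm by 190 mm) begins 51 mm behind the grasp point.
Start: joints at [-0.023, 0.332, -0.065, 1.46, 0.022, 1.35, -0.088], TCP at [0.625, 0, 0.201] pointing down, gripper open.
Joint ranges: [-2.6, 2.6], [-0.5, 2.12], [-1.47, 1.34], [0.16, 2.42], [-1.27, 4.41], [0.06, 2.06], [-2.6, 2.6]. Speed limits (rad/s): [2.22, 2.22, 2.79, 2.79, 3.14, 3.14, 3.14].

## Interface

Orientations are given as a unit quaternion [x, y, z, w].
In Python, from bench import r gives the robot as it stands.
- The arm moves only by the tool step_arm, never from a script. Its argument "increments" is a list of rows, each a list of 2 entries, a list of its own where there are three numbers: the shift along the tool's x, y, z in m, then the turn, a rotation vector about the tool's x, y, z in rad. A call has 1 to 5 rows; each row is the pose to reach, as a shift and turn from the pose measured when the call began, along the tool's axes at that moment; what a row does not reach only later rows make up. A row lasts 1/10 s, in which the tool goes at most 50 mm and 8.59 degrees, less where a joint would pass 70% of its speed; a pose out of reach is approached as far as the arm can. A call with a gripper value outside its range is refused whole. "hand" is the closure, from -1 (fully open) to 1 (shut), so that 0 is half open, set as the call begins (left out, the last holds). The fingers move at their own pace and stop on an object; "grip_force" is the grip in N (left out, the last holds). Time passes only in rows, so rows that repeat a pose let the fingers close. It gives the time, the measured TCP pose, the force and the opening at its end, in the units of the state.
- r.read_state(): the state, without advancing time (a new reading comes with each control period).
- r.camera(name): name is "scene" or "side" or "wrist"; returns a dict with "pixels" (400x640x3 uint8, blue, green, red), "camera_matrix" (3x3 intrinsics, pixels), "extrinsics" (4x4, takes a point from camera to world coordinates). Camera axes: x right, y up, looking along -z (the intrinsics and any distortion apply to the point x, -y, -z); pixel columns grow to the right and rows downward; lengths in m; the calibration is good to about 2 mm. The wrist camera is an equidistant fisheye: a pixel r from the principal point sees the ray r / f radians off the axis. A picture is of the moment at which its call begins. There is no depth.
- r.close_job(): hands the job in, once; it reports no verdict.
The state is a dict: "time": time; "joint_positions": joint angles; "joint_vel": joint speeds; "joint_torque": joint torques, N m; "ee_pos": TCP position; "eef_rot": TCP orientation; "ft_force": force on the tool from outside, world axes, zero at the start; "torque": the same for the moment, N m; "width": finger opening in m.
Only numpy, scipy, OpenCV 4.12 (cv2) and the standard library are available. Lean on these libraries where they do the work, as an engineer would, in place of code of your own. Each camera call takes 0.05 s, during which the arm holds its last target.

## Working session

There is one attempt and no reset: what is moved stays moved. The work goes in short steps, Python scripts to look and compute and a tool call to move; the robot and the scene stay as the last step left them, time stands still between calls to the robot, and variables do not carry over. Pictures are saved under pics/ and viewed, and the job is handed in when it is done.

Besides the shell and the picture viewer there is one more tool, called after "Call:" as name([rows], argument=value, ...), one row to a line, values as JSON. step_arm: Moves the arm, as the interface text tells. Its arguments: {"type":"object","properties":{"increments":{"type":"array"},"hand":{"type":"number"},"grip_force":{"type":"number"}},"required":["increments"]}

```bash
ls; mkdir -p pics; python3 - <<'E'
from bench import r
import cv2
s=r.read_state();print({k:(v if not hasattr(v,'round') else v) for k,v in s.items()})
for n in ["scene","side","wrist"]:
    c=r.camera(n);cv2.imwrite(f"pics/{n}0.png",c["pixels"]);print(n,c["camera_matrix"],c["extrinsics"], [k for k in c])
E
```

```text
pics
{'time': 0.0, 'joint_positions': array([-0.02257454,  0.33285704, -0.06470464,  1.46097751,  0.02159921,
        1.34983462, -0.08845933]), 'joint_vel': array([ 0.00042834, -0.00022146,  0.00129826, -0.00065592,  0.0020097 ,
        0.00159561,  0.0001432 ]), 'joint_torque': array([-1.20520472e-04, -6.23245955e+01,  2.44190963e-02, -3.89891267e+01,
       -6.13984605e-02,  3.97891912e-02,  1.87085252e-04]), 'ee_pos': array([ 6.24588598e-01, -1.92088220e-05,  2.00245929e-01]), 'eef_rot': array([ 7.07092059e-01,  7.07121166e-01, -5.09320308e-04, -4.66271429e-04]), 'ft_force': array([-0.33587209, -0.29927194, -0.87933689]), 'torque': array([ 0.03162353, -0.01434221, -0.02387108]), 'width': 0.087237259551153}
scene [[380.73132178   0.         313.90783914]
 [  0.         380.73132178 198.36117657]
 [  0.           0.           1.        ]] [[-0.69311816 -0.46019433  0.55480482  1.09526005]
 [ 0.72082263 -0.44399473  0.53224375  0.3581193 ]
 [ 0.00139486  0.76882368  0.6394593   0.7157369 ]
 [ 0.          0.          0.          1.        ]] ['pixels', 'camera_matrix', 'extrinsics']
side [[488.24201793   0.         323.26481652]
 [  0.         488.24201793 201.61259133]
 [  0.           0.           1.        ]] [[ 0.99657578  0.06159291 -0.05516373  0.52511175]
 [-0.07870061  0.50200342 -0.86127741 -1.30387387]
 [-0.0253562   0.86266962  0.50513185  0.82773998]
 [ 0.          0.          0.          1.        ]] ['pixels', 'camera_matrix', 'extrinsics']
wrist [[309.70691629   0.         318.66334591]
 [  0.         309.70691629 199.0967697 ]
 [  0.           0.           1.        ]] [[ 9.99998856e-01 -3.43100713e-05  1.51249043e-03  6.25029129e-01]
 [-3.79699398e-04  9.62052008e-01  2.72865883e-01  7.51815676e-02]
 [-1.46445650e-03 -2.72866145e-01  9.62050894e-01  3.84461120e-01]
 [ 0.00000000e+00  0.00000000e+00  0.00000000e+00  1.00000000e+00]] ['pixels', 'camera_matrix', 'extrinsics']
```

View pics/scene0.png

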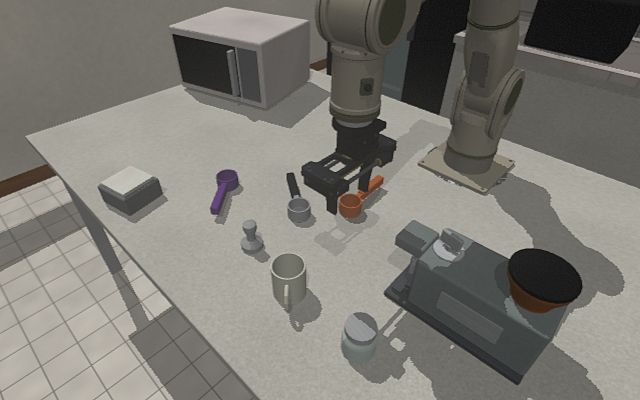

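View pics/side0.png

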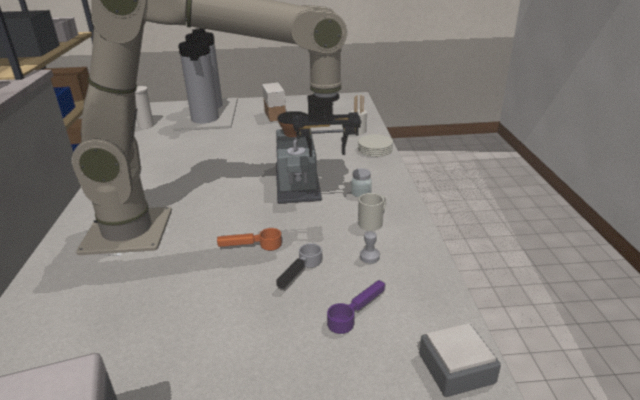

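View pics/wrist0.png

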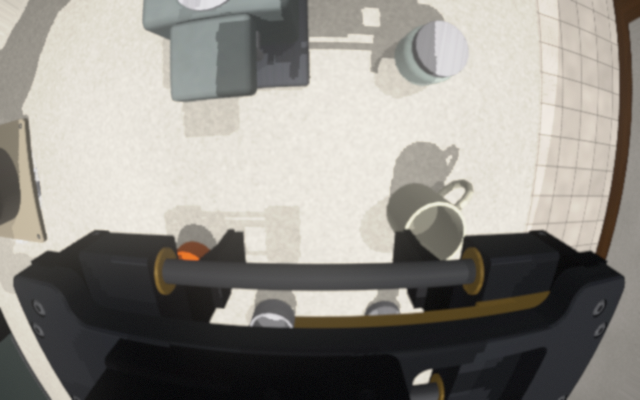

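Scene: the grinder is on the robot's left with its front facing −y. The key is at about (450,243), the black-handled portafilter at about (298,208), and orange and purple look-alikes sit beside it. I'll zoom in for measurements.

```bash
cat > h.py <<'E'
import numpy as np,cv2
from bench import r
from scipy.spatial.transform import Rotation as R
def proj(c,P):
    K=np.asarray(c["camera_matrix"]);E=np.linalg.inv(np.asarray(c["extrinsics"]))
    P=np.atleast_2d(P);p=P@E[:3,:3].T+E[:3,3]
    x=p[:,0];y=-p[:,1];z=-p[:,2]
    if c.get("fish"):
        rr=np.hypot(x,y);th=np.arctan2(rr,z);k=th/np.maximum(rr,1e-9)
        return np.c_[K[0,0]*x*k+K[0,2],K[1,1]*y*k+K[1,2]]
    return np.c_[K[0,0]*x/z+K[0,2],K[1,1]*y/z+K[1,2]]
def unproj(c,uv,z):
    K=np.asarray(c["camera_matrix"]);E=np.asarray(c["extrinsics"])
    a=(uv[0]-K[0,2])/K[0,0];b=(uv[1]-K[1,2])/K[1,1]
    if c.get("fish"):
        t=np.hypot(a,b);s=np.sin(t)/max(t,1e-9);d=np.array([a*s,-b*s,-np.cos(t)])
    else: d=np.array([a,-b,-1.])
    d=E[:3,:3]@d;o=E[:3,3]
    return o+d*(z-o[2])/d[2]
def cam(n):
    c=dict(r.camera(n));c["fish"]=(n=="wrist");return c
def crop(c,x0,y0,x1,y1,f,name):
    cv2.imwrite(name,cv2.resize(c["pixels"][y0:y1,x0:x1],None,fx=f,fy=f,interpolation=cv2.INTER_CUBIC))
E
python3 - <<'E'
from h import *
import pickle
d={n:cam(n) for n in["scene","side","wrist"]}
pickle.dump(d,open("c0.pkl","wb"))
crop(d["scene"],380,210,580,390,4,"pics/s1.png".replace("s1","s1"))
crop(d["scene"],270,160,400,260,6,"pics/s2.png")
crop(d["side"],260,100,400,210,5,"pics/s3.png")
crop(d["side"],210,220,340,300,6,"pics/s4.png")
E
```

```text
(no output)
```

View pics/s1.png

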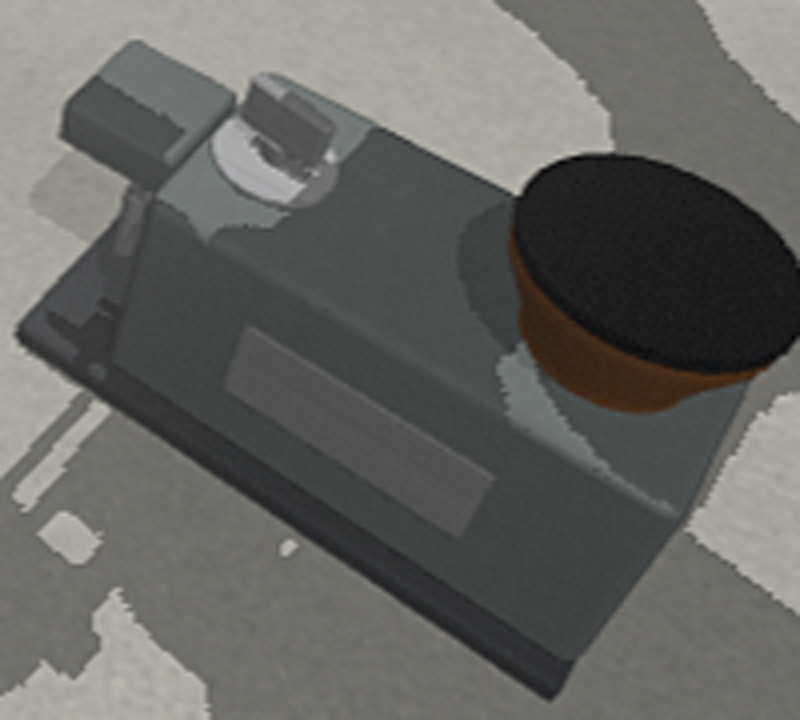

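View pics/s2.png

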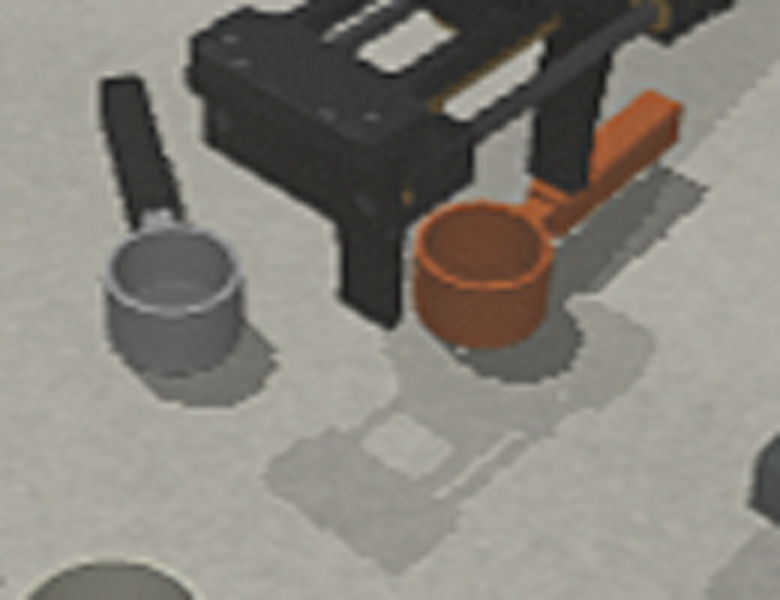

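View pics/s3.png

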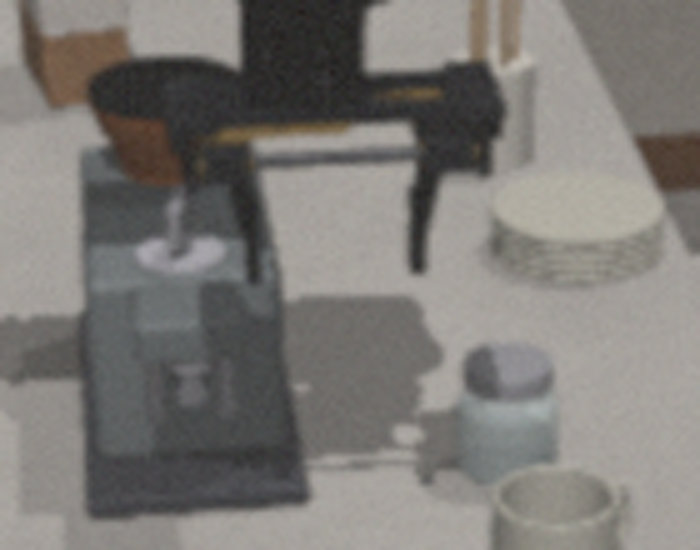

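View pics/s4.png

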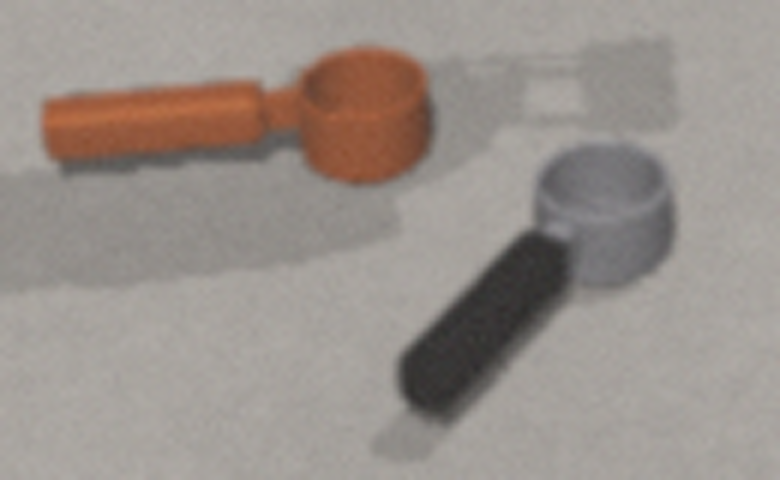

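```bash
cat > fit.py <<'E'
from h import *
import pickle
from scipy.optimize import least_squares
d=pickle.load(open("c0.pkl","rb"))
def S(a,b):return(380+a/4,210+b/4)
def D(a,b):return(260+a/5,100+b/5)
obs=[("scene",(-.085,-.075,.016),S(17,331)),("scene",(.215,-.075,0),S(553,700)),("scene",(.215,-.065,.15),S(685,515)),
("scene",(-.035,-.065,.15),S(155,195)),("scene",(-.102,.035,.15),S(135,40)),("scene",(-.102,-.035,.15),S(63,105)),
("side",(-.085,.075,0),D(90,515)),("side",(-.085,-.075,0),D(306,500)),("side",(.215,.065,.15),D(82,150)),("scene",(0,0,.156),S(275,160))]
T=lambda p,P:np.array([p[0],p[1],0])+np.asarray(P)@R.from_euler('z',p[2]).as_matrix().T
def f(p): return np.concatenate([proj(d[n],T(p,P))[0]-uv for n,P,uv in obs])
s=least_squares(f,[.65,.35,1.57],loss='soft_l1');print(s.x,np.degrees(s.x[2]));print(f(s.x).reshape(-1,2).round(1))
# portafilter
def A(a,b):return(270+a/6,160+b/6)
def B(a,b):return(210+a/6,220+b/6)
# rim circle centre z=.04, handle end top corners
obs2=[("scene",(0,0,.04),A(174,268)),("side",(0,0,.04),B(603,182)),
("scene",(-.152,.012,.042),A(137,77)),("scene",(-.152,-.012,.042),A(101,80)),
("side",(-.152,.012,.042),B(402,360)),("side",(-.152,-.012,.042),B(435,400)),]
def f2(p): return np.concatenate([proj(d[n],T(p,P))[0]-uv for n,P,uv in obs2])
for n,uv in(("scene",A(174,268)),("side",B(603,182))):print(unproj(d[n],uv,.04))
best=min((least_squares(f2,[.6,-.1,y],loss='soft_l1') for y in np.arange(-3,3,1)),key=lambda s:s.cost)
print(best.x,f2(best.x).reshape(-1,2).round(1))
for k,uv,z in(("tamper",(252,247),0),("mug",(288,297),0),("jar",(361,352),0)):print(k,unproj(d["scene"],uv,z))
for k,uv,z in(("tamper",(370,257),0),("mug",(371,222),0),("jar",(361,190),0)):print(k,unproj(d["side"],uv,z))
E
python3 fit.py
```

```text
[0.53483773 0.193641   1.60030829] 91.6909109749543
[[-0.4 -1.8]
 [ 0.4  1.6]
 [ 1.9  0.9]
 [-2.4  1.1]
 [-0.6 -1.7]
 [-0.2 -1.1]
 [-0.4  1.6]
 [ 1.   1.2]
 [-1.3 -1.2]
 [ 0.6 -1.6]]
[ 0.55648742 -0.21491555  0.04      ]
[ 0.55574157 -0.21908998  0.04      ]
[ 0.55599001 -0.21642757  0.98515665] [[-0.3 -0.3]
 [ 0.  -0.6]
 [ 0.4 -1.5]
 [-1.5 -1. ]
 [-1.2 -0.3]
 [ 1.4 -4.2]]
tamper [ 0.72346322 -0.21680507  0.        ]
mug [ 0.76380746 -0.03976743  0.        ]
jar [0.75241944 0.15918397 0.        ]
tamper [ 0.72140225 -0.21448648  0.        ]
mug [ 0.75354327 -0.03611915  0.        ]
jar [0.75247522 0.17126236 0.        ]
```

Call:
step_arm([
  [[0.04, -0.018, -0.02], [0, 0, 0]],
  [[0.08, -0.036, -0.05], [0, 0, 0]],
  [[0.12, -0.054, -0.07], [0, 0, 0]],
  [[0.16, -0.072, -0.07], [0, 0, 0]],
  [[0.194, -0.09, -0.07], [0, 0, 0]],
], hand=-1)

```text
time: 0.8
ee_pos: [0.534, 0.1966, 0.2718]
eef_rot: [0.707, 0.708, 0.001, 0.0]
ft_force: [-0.2, -0.9, 0.2]
width: 0.087
```

```bash
python3 - <<'E'
from h import *
import pickle
c=cam("wrist");s=r.read_state();print(s["ee_pos"],s["eef_rot"],s["joint_positions"])
d=cam("scene");pickle.dump((c,d),open("c1.pkl","wb"))
crop(c,120,0,520,300,2,"pics/w1.png");crop(d,400,210,500,280,6,"pics/s5.png")
E
```

```text
[0.53040767 0.20333659 0.2716015 ] [ 0.70384261  0.71035342  0.00100893 -0.0016068 ] [-0.27057911  0.18726927 -0.20175064  1.49589085  0.03383204  1.46130651
 -0.46335353]
```

View pics/w1.png

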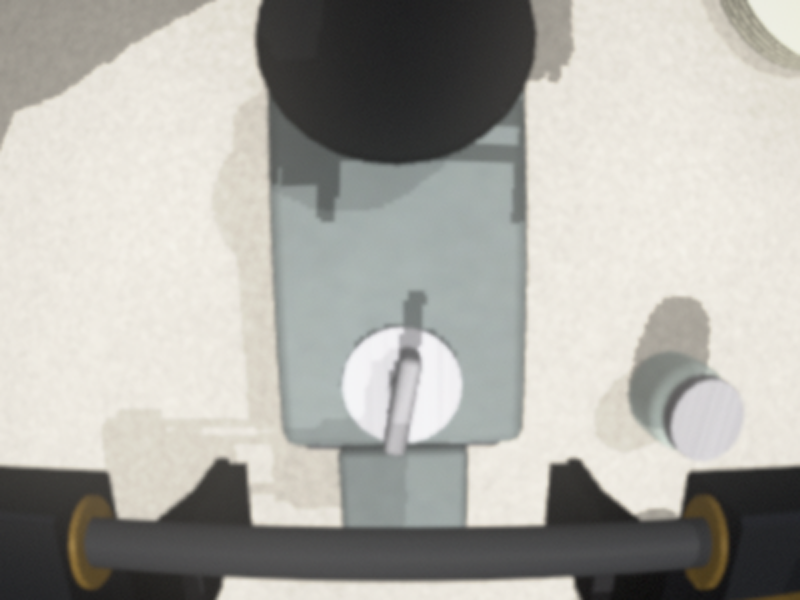

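View pics/s5.png

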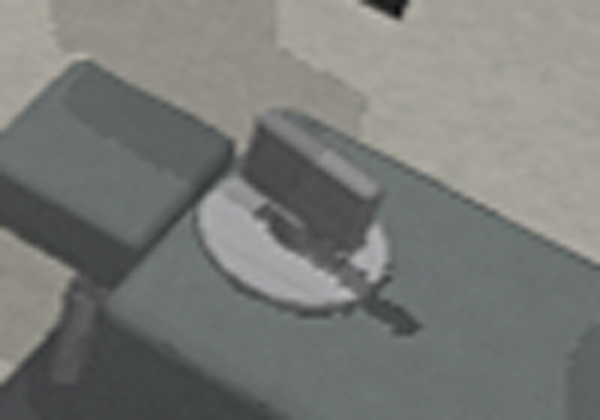

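The wrist picture shows the key's wing at about (320,203) in full-image pixels, tilted slightly clockwise. I'll retake it with the arm settled and fit the key and grinder.

```bash
python3 - <<'E'
from h import *
import pickle
for i in range(3): c=cam("wrist")
s=r.read_state();print(s["ee_pos"],s["eef_rot"],s["joint_vel"].round(3))
pickle.dump(c,open("c2.pkl","wb"))
crop(c,220,90,420,240,4,"pics/w2.png")
E
```

```text
[0.53516361 0.19332184 0.27078183] [ 7.07239586e-01  7.06973877e-01 -3.05309444e-04  1.13198663e-04] [ 0.019  0.006  0.017 -0.003  0.001  0.001  0.   ]
```

View pics/w2.png

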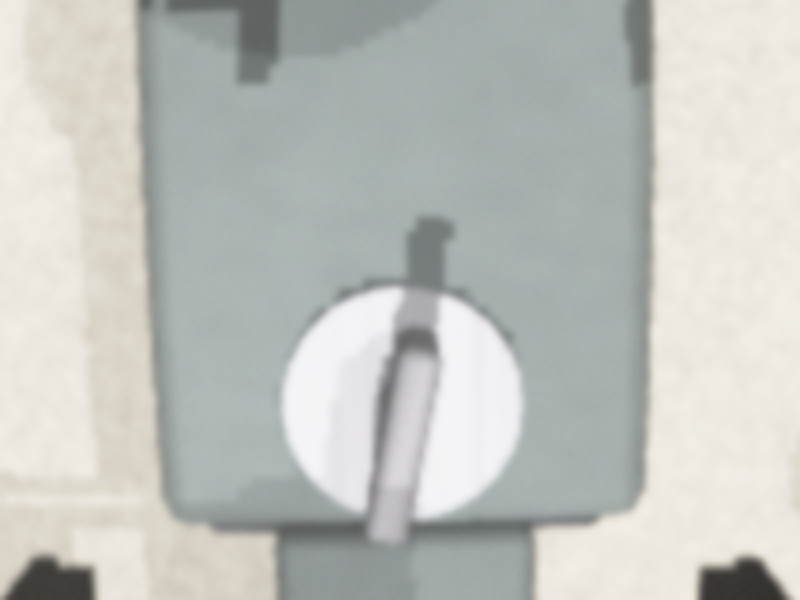

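```bash
python3 - <<'E'
from h import *
import pickle
c=pickle.load(open("c2.pkl","rb"))
W=lambda a,b:(220+a/4,90+b/4)
a=unproj(c,W(418,348),.194);b=unproj(c,W(387,540),.194)
print(a,b,(a+b)/2,np.linalg.norm(a-b),np.arctan2(*(a-b)[[1,0]]))
print("plate",unproj(c,W(403,403),.154))
L=[unproj(c,W(*p),.15) for p in((137,0),(160,400),(652,0),(645,400),(280,540),(533,540))]
for p in L:print(p)
print([np.arctan2(*(L[i]-L[i+1])[[1,0]]) for i in(0,2)])
print((unproj(c,W(350,525),.15)+unproj(c,W(460,525),.15))/2)
E
```

```text
[0.53963617 0.21554857 0.194     ] [0.53296183 0.17155722 0.194     ] [0.536299   0.19355289 0.194     ] 0.044494778115093774 1.420225299916746
plate [0.53672599 0.19313593 0.154     ]
[0.47127734 0.29445567 0.15      ]
[0.47433129 0.19291557 0.15      ]
[0.59758543 0.29464209 0.15      ]
[0.59906159 0.1931368  0.15      ]
[0.50447035 0.15485728 0.15      ]
[0.57120127 0.1549322  0.15      ]
[np.float64(1.6008635481000193), np.float64(1.5853379737441544)]
[0.5373968  0.15917773 0.15      ]
```

Call:
step_arm([
  [[0, 0.001, 0.03], [0, 0, 0.07]],
  [[0, 0.001, 0.06], [0, 0, 0.15]],
  [[0, 0.001, 0.09], [0, 0, 0.15]],
  [[0, 0.001, 0.107], [0, 0, 0.15]],
  [[0, 0.001, 0.107], [0, 0, 0.15]],
])

```text
time: 1.55
ee_pos: [0.5353, 0.1909, 0.161]
eef_rot: [0.759, 0.651, -0.003, -0.0]
ft_force: [0.1, 1.0, 0.3]
width: 0.0872
```

Call:
step_arm([
  [[0, 0, 0], [0, 0, 0]],
  [[0, 0, 0], [0, 0, 0]],
])

```text
time: 1.75
ee_pos: [0.5362, 0.1901, 0.1619]
eef_rot: [0.76, 0.65, -0.002, -0.0]
ft_force: [0.4, -0.7, -0.2]
width: 0.0873
```

```bash
python3 - <<'E'
from h import *
c=cam("scene");s=r.read_state();print(s["ee_pos"],s["eef_rot"],R.from_quat(s["eef_rot"]).as_matrix()[:2,0],s["joint_positions"],s["ft_force"],s["torque"])
crop(c,390,150,520,280,4,"pics/s6.png");
E
```

```text
[0.53620212 0.19048349 0.16211373] [ 7.59387665e-01  6.50635397e-01 -1.98602542e-03 -9.54345739e-05] [0.15333927 0.98816937] [-0.26859624  0.24499469 -0.17954088  1.65582768  0.0465818   1.24876894
 -0.61175883] [0.60040624 0.25548849 0.15735621] [ 0.01116685  0.01453452 -0.01850599]
```

View pics/s6.png

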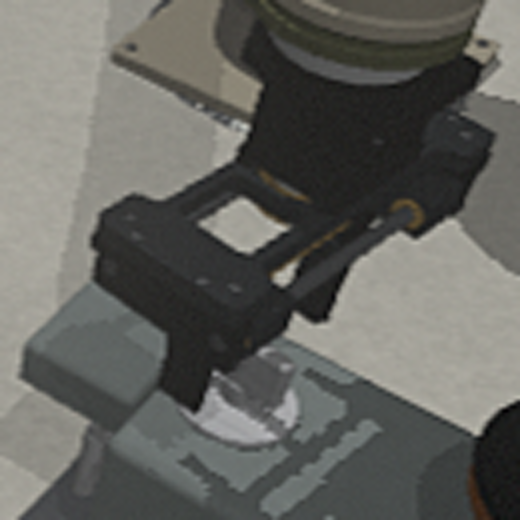

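Call:
step_arm([
  [[0.003, 0, 0], [0, 0, 0]],
  [[0.003, 0, 0], [0, 0, 0]],
  [[0.003, 0, 0], [0, 0, 0]],
  [[0.003, 0, 0], [0, 0, 0]],
  [[0.003, 0, 0], [0, 0, 0]],
], hand=1, grip_force=45)

```text
time: 2.3
ee_pos: [0.5367, 0.1935, 0.1621]
eef_rot: [0.759, 0.651, -0.002, -0.0]
ft_force: [0.6, -0.3, -0.1]
width: 0.0549
```

Call:
step_arm([
  [[0, 0, 0], [0, 0, 0]],
  [[0, 0, 0], [0, 0, 0]],
  [[0, 0, 0], [0, 0, 0]],
])

```text
time: 2.6
ee_pos: [0.5366, 0.1934, 0.1621]
eef_rot: [0.759, 0.651, -0.002, -0.0]
ft_force: [0.0, 0.3, 0.1]
width: 0.0311
```

Call:
step_arm([
  [[0, 0, 0], [0, 0, 0]],
  [[0, 0, 0], [0, 0, 0]],
  [[0, 0, 0], [0, 0, 0]],
  [[0, 0, 0], [0, 0, 0]],
  [[0, 0, 0], [0, 0, 0]],
])

```text
time: 3.1
ee_pos: [0.5363, 0.1935, 0.1621]
eef_rot: [0.759, 0.651, -0.002, -0.0]
ft_force: [-3.1, -0.2, 1.1]
width: 0.0092
```

Call:
step_arm([
  [[0, 0, 0], [0, 0, 0.1]],
  [[0, 0, 0], [0, 0, 0.2]],
  [[0, 0, 0], [0, 0, 0.3]],
  [[0, 0, 0], [0, 0, 0.4]],
  [[0, 0, 0], [0, 0, 0.5]],
])

```text
time: 3.6
ee_pos: [0.5367, 0.1933, 0.1621]
eef_rot: [0.898, 0.441, -0.002, 0.001]
ft_force: [-0.4, -0.4, -0.3]
width: 0.0094
```

```bash
cat > st.py <<'E'
from h import *
s=r.read_state();M=R.from_quat(s["eef_rot"]).as_matrix()
print(s["time"],"pos",s["ee_pos"].round(4),"yaw tool x",np.arctan2(M[1,0],M[0,0]).round(3),"z",M[:,2].round(3),"j",s["joint_positions"].round(3),"f",s["ft_force"].round(1),"t",s["torque"].round(2),"w",s["width"])
E
python3 st.py
```

```text
3.6 pos [0.5367 0.1933 0.1621] yaw tool x 0.913 z [-0.003 -0.003 -1.   ] j [-0.319  0.245 -0.126  1.655  0.033  1.248 -1.11 ] f [-0.4 -0.4 -0.3] t [-0.11 -0.07  0.17] w 0.009382530569687037
```

Call:
step_arm([
  [[0, 0, 0], [0, 0, 0.13]],
  [[0, 0, 0], [0, 0, 0.26]],
  [[0, 0, 0], [0, 0, 0.39]],
  [[0, 0, 0], [0, 0, 0.52]],
  [[0, 0, 0], [0, 0, 0.65]],
])

```text
time: 4.1
ee_pos: [0.5371, 0.1927, 0.1621]
eef_rot: [0.992, 0.128, -0.001, 0.002]
ft_force: [0.1, -1.8, 0.0]
width: 0.0092
```

Call:
step_arm([
  [[0, 0, 0], [0, 0, 0.12]],
  [[0, 0, 0], [0, 0, 0.24]],
  [[0, 0, 0], [0, 0, 0.36]],
  [[0, 0, 0], [0, 0, 0.48]],
  [[0, 0, 0], [0, 0, 0.6]],
])

```text
time: 4.6
ee_pos: [0.5371, 0.1921, 0.1621]
eef_rot: [0.985, -0.173, -0.001, 0.002]
ft_force: [-1.5, -2.1, 1.8]
width: 0.0098
```

```bash
python3 st.py
```

```text
4.6 pos [0.5371 0.1921 0.1621] yaw tool x -0.348 z [-0.003 -0.004 -1.   ] j [-4.340e-01  2.390e-01  1.000e-02  1.661e+00  1.000e-03  1.245e+00
 -2.343e+00] f [-1.5 -2.1  1.8] t [-0.4   0.66  0.18] w 0.0097714082035356
```

Call:
step_arm([
  [[0, 0, 0], [0, 0, 0]],
  [[0, 0, 0], [0, 0, 0]],
  [[0, 0, 0], [0, 0, 0]],
  [[0, 0, 0], [0, 0, 0]],
  [[0, 0, 0], [0, 0, 0]],
], hand=-1)

```text
time: 5.1
ee_pos: [0.5371, 0.1921, 0.1621]
eef_rot: [0.985, -0.172, -0.001, 0.002]
ft_force: [0.1, 0.3, 0.5]
width: 0.0418
```

Call:
step_arm([
  [[0, 0, 0], [0, 0, 0]],
  [[0, 0, 0], [0, 0, 0]],
  [[0, 0, 0], [0, 0, 0]],
  [[0, 0, 0], [0, 0, 0]],
  [[0, 0, 0], [0, 0, 0]],
])

```text
time: 5.6
ee_pos: [0.5372, 0.1921, 0.1621]
eef_rot: [0.985, -0.172, -0.001, 0.002]
ft_force: [-0.4, -0.5, -0.1]
width: 0.081
```

```bash
python3 st.py; python3 - <<'E'
from h import *
crop(cam("wrist"),120,0,520,300,2,"pics/w3.png")
E
```

```text
5.6 pos [0.5372 0.1921 0.1621] yaw tool x -0.347 z [-0.002 -0.004 -1.   ] j [-4.340e-01  2.390e-01  1.000e-02  1.661e+00  1.000e-03  1.245e+00
 -2.342e+00] f [-0.4 -0.5 -0.1] t [ 0.08  0.09 -0.04] w 0.08096670449638028
```

View pics/w3.png

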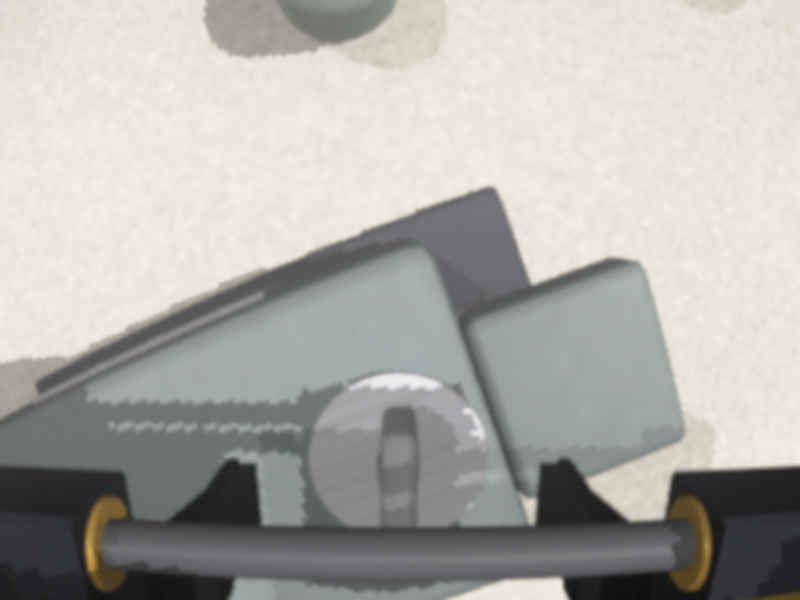

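The key turned with the hand: in the wrist view the wing is in line with the jaws at about (320,235). I'll turn back half a turn, open.

Call:
step_arm([
  [[0, 0, 0], [0, 0, -0.13]],
  [[0, 0, 0], [0, 0, -0.26]],
  [[0, 0, 0], [0, 0, -0.4]],
  [[0, 0, 0], [0, 0, -0.54]],
  [[0, 0, 0], [0, 0, -0.68]],
])

```text
time: 6.15
ee_pos: [0.5371, 0.1921, 0.1621]
eef_rot: [0.986, 0.169, -0.002, 0.002]
ft_force: [-0.4, -1.1, 0.8]
width: 0.0869
```

Call:
step_arm([
  [[0, 0, 0], [0, 0, -0.14]],
  [[0, 0, 0], [0, 0, -0.28]],
  [[0, 0, 0], [0, 0, -0.42]],
  [[0, 0, 0], [0, 0, -0.56]],
  [[0, 0, 0], [0, 0, -0.7]],
])

```text
time: 6.65
ee_pos: [0.5372, 0.1921, 0.1621]
eef_rot: [0.867, 0.499, -0.002, 0.001]
ft_force: [-1.0, 1.1, -0.5]
width: 0.0871
```

Call:
step_arm([
  [[0, 0, 0], [0, 0, -0.14]],
  [[0, 0, 0], [0, 0, -0.28]],
  [[0, 0, 0], [0, 0, -0.42]],
  [[0, 0, 0], [0, 0, -0.56]],
  [[0, 0, 0], [0, 0, -0.7]],
])

```text
time: 7.15
ee_pos: [0.5371, 0.1921, 0.1621]
eef_rot: [0.641, 0.768, -0.002, 0.0]
ft_force: [0.5, -0.6, -0.4]
width: 0.087
```

Call:
step_arm([
  [[0, 0, 0], [0, 0, -0.14]],
  [[0, 0, 0], [0, 0, -0.28]],
  [[0, 0, 0], [0, 0, -0.42]],
  [[0, 0, 0], [0, 0, -0.56]],
  [[0, 0, 0], [0, 0, -0.7]],
])

```text
time: 7.65
ee_pos: [0.5372, 0.1921, 0.1621]
eef_rot: [0.336, 0.942, -0.002, -0.0]
ft_force: [0.6, 0.2, -0.3]
width: 0.0869
```

```bash
python3 st.py
```

```text
7.65 pos [0.5372 0.1921 0.1621] yaw tool x 2.456 z [-0.002 -0.004 -1.   ] j [-0.174  0.257 -0.295  1.647  0.081  1.253  0.4  ] f [ 0.6  0.2 -0.3] t [ 0.08 -0.05  0.05] w 0.08687427328094796
```

Need yaw 2.79, so −0.335 more, then close.

Call:
step_arm([
  [[0, 0, 0], [0, 0, -0.14]],
  [[0, 0, 0], [0, 0, -0.28]],
  [[0, 0, 0], [0, 0, -0.33]],
  [[0, 0, 0], [0, 0, -0.33]],
])

```text
time: 8.05
ee_pos: [0.5372, 0.192, 0.1621]
eef_rot: [0.176, 0.984, -0.002, -0.001]
ft_force: [1.1, 0.4, -0.9]
width: 0.0868
```

Call:
step_arm([
  [[0, 0, 0], [0, 0, 0]],
  [[0, 0, 0], [0, 0, 0]],
  [[0, 0, 0], [0, 0, 0]],
  [[0, 0, 0], [0, 0, 0]],
  [[0, 0, 0], [0, 0, 0]],
], hand=1)

```text
time: 8.55
ee_pos: [0.5372, 0.192, 0.1621]
eef_rot: [0.176, 0.984, -0.002, -0.001]
ft_force: [-1.0, -0.3, -0.7]
width: 0.0546
```

Call:
step_arm([
  [[0, 0, 0], [0, 0, 0]],
  [[0, 0, 0], [0, 0, 0]],
  [[0, 0, 0], [0, 0, 0]],
  [[0, 0, 0], [0, 0, 0]],
  [[0, 0, 0], [0, 0, 0]],
])

```text
time: 9.05
ee_pos: [0.5372, 0.192, 0.1621]
eef_rot: [0.176, 0.984, -0.002, -0.001]
ft_force: [0.6, -0.1, 0.3]
width: 0.0149
```

Call:
step_arm([
  [[0, 0, 0], [0, 0, 0]],
  [[0, 0, 0], [0, 0, 0]],
  [[0, 0, 0], [0, 0, 0]],
])

```text
time: 9.35
ee_pos: [0.5372, 0.192, 0.1621]
eef_rot: [0.176, 0.984, -0.002, -0.001]
ft_force: [-0.5, -0.6, -0.3]
width: 0.0094
```

Call:
step_arm([
  [[0, 0, 0], [0, 0, 0.12]],
  [[0, 0, 0], [0, 0, 0.24]],
  [[0, 0, 0], [0, 0, 0.36]],
  [[0, 0, 0], [0, 0, 0.48]],
  [[0, 0, 0], [0, 0, 0.6]],
])

```text
time: 9.85
ee_pos: [0.5368, 0.1915, 0.162]
eef_rot: [0.462, 0.887, -0.003, -0.0]
ft_force: [-3.0, -2.4, 2.8]
width: 0.009
```

```bash
python3 st.py
```

```text
9.85 pos [0.5368 0.1915 0.162 ] yaw tool x 2.182 z [-0.003 -0.005 -1.   ] j [-0.2    0.254 -0.264  1.648  0.072  1.253  0.132] f [-3.  -2.4  2.8] t [-0.45  0.64  0.2 ] w 0.00900134761230947
```

Call:
step_arm([
  [[0, 0, 0], [0, 0, 0.12]],
  [[0, 0, 0], [0, 0, 0.24]],
  [[0, 0, 0], [0, 0, 0.36]],
  [[0, 0, 0], [0, 0, 0.46]],
  [[0, 0, 0], [0, 0, 0.54]],
])

```text
time: 10.35
ee_pos: [0.5362, 0.1912, 0.162]
eef_rot: [0.683, 0.73, -0.004, 0.0]
ft_force: [-4.2, -2.1, 3.0]
width: 0.0098
```

Call:
step_arm([
  [[0, 0, 0], [0, 0, 0.04]],
  [[0, 0, 0], [0, 0, 0.08]],
  [[0, 0, 0], [0, 0, 0.1]],
])

```text
time: 10.65
ee_pos: [0.536, 0.1912, 0.1621]
eef_rot: [0.719, 0.695, -0.004, 0.0]
ft_force: [-1.2, -0.8, 1.2]
width: 0.0095
```

```bash
python3 st.py
```

```text
10.65 pos [0.536  0.1912 0.1621] yaw tool x 1.537 z [-0.005 -0.006 -1.   ] j [-0.261  0.248 -0.192  1.652  0.053  1.253 -0.498] f [-1.2 -0.8  1.2] t [-0.1   0.26  0.16] w 0.00945176662949932
```

q≈3.2 by the estimate, with no torque rise yet. Pushing a little further.

Call:
step_arm([
  [[0, 0, 0], [0, 0, 0.04]],
  [[0, 0, 0], [0, 0, 0.06]],
  [[0, 0, 0], [0, 0, 0.06]],
])

```text
time: 10.95
ee_pos: [0.536, 0.1912, 0.1621]
eef_rot: [0.739, 0.673, -0.004, 0.001]
ft_force: [-0.1, -1.3, 0.2]
width: 0.0094
```

```bash
python3 st.py
```

```text
10.95 pos [0.536  0.1912 0.1621] yaw tool x 1.478 z [-0.005 -0.006 -1.   ] j [-0.267  0.248 -0.185  1.653  0.051  1.253 -0.556] f [-0.1 -1.3  0.2] t [-0.05  0.27  0.39] w 0.00943750889393196
```

The torque about the key axis doubled to 0.39 N m, so the stop is reached. Releasing and rising.

Call:
step_arm([
  [[0, 0, 0], [0, 0, 0]],
  [[0, 0, 0], [0, 0, 0]],
  [[0, 0, 0], [0, 0, 0]],
  [[0, 0, 0], [0, 0, 0]],
  [[0, 0, 0], [0, 0, 0]],
], hand=-1)

```text
time: 11.45
ee_pos: [0.5359, 0.1912, 0.162]
eef_rot: [0.739, 0.673, -0.004, 0.001]
ft_force: [-0.3, -0.1, 0.0]
width: 0.0412
```

Call:
step_arm([
  [[0, 0, -0.04], [0, 0, 0]],
  [[0, 0, -0.08], [0, 0, 0]],
  [[0, 0, -0.1], [0, 0, 0]],
  [[0, 0, -0.1], [0, 0, 0]],
])

```text
time: 11.85
ee_pos: [0.5379, 0.1924, 0.2657]
eef_rot: [0.739, 0.673, -0.001, 0.002]
ft_force: [1.2, 1.2, -0.5]
width: 0.0736
```

```bash
python3 - <<'E'
from h import *
import pickle
for i in range(2):c=cam("wrist")
pickle.dump(c,open("c3.pkl","wb"))
crop(c,220,90,420,240,4,"pics/w4.png")
E
python3 st.py
```

```text
11.95 pos [0.5365 0.1918 0.2619] yaw tool x 1.478 z [-0.005 -0.006 -1.   ] j [-0.269  0.198 -0.183  1.503  0.04   1.451 -0.547] f [ 0.1  0.1 -1.5] t [-0.05  0.   -0.02] w 0.08083841936537349
```

View pics/w4.png

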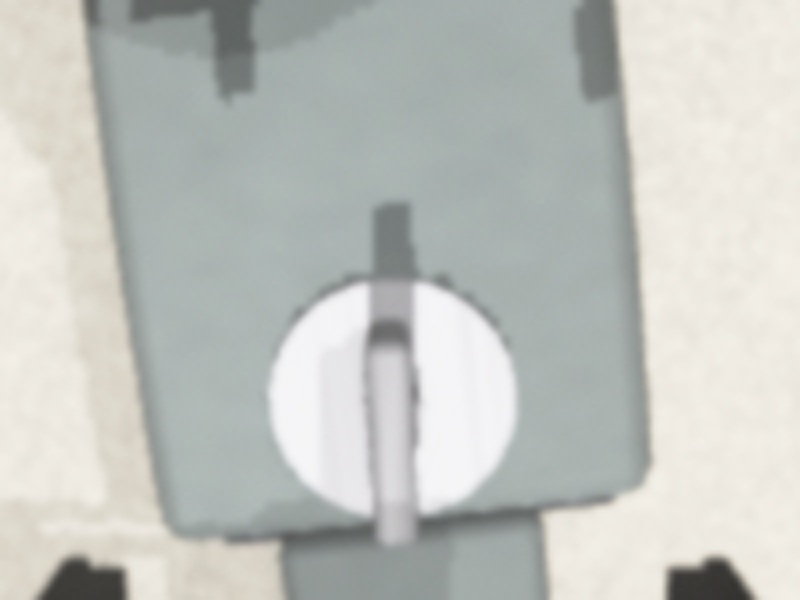

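Call:
step_arm([
  [[-0.045, 0, 0], [0, 0, 0]],
  [[-0.095, 0, 0], [0, 0, 0]],
  [[-0.143, 0, 0], [0, 0, 0.1]],
  [[-0.19, 0.005, 0.01], [0, 0, 0.2]],
  [[-0.24, 0.01, 0.02], [0, 0, 0.3]],
])

```text
time: 12.45
ee_pos: [0.5231, -0.0487, 0.2422]
eef_rot: [0.833, 0.554, -0.004, 0.001]
ft_force: [0.5, -0.3, -0.6]
width: 0.0869
```

```bash
cat > go.py <<'E'
# print increments (shift,turn) to reach a world pose x y z yaw, tool straight down
import sys
from h import *
x,y,z,yaw=map(float,sys.argv[1:5])
s=r.read_state();M=R.from_quat(s["eef_rot"]).as_matrix()
T=np.array([[np.cos(yaw),np.sin(yaw),0],[np.sin(yaw),-np.cos(yaw),0],[0,0,-1.]])
print("shift",(M.T@(np.array([x,y,z])-s["ee_pos"])).round(4),"turn",R.from_matrix(M.T@T).as_rotvec().round(4))
E
python3 st.py; python3 go.py .51 -.285 .2 .985
python3 - <<'E'
from h import *
import pickle
c=pickle.load(open("c3.pkl","rb"));W=lambda a,b:(220+a/4,90+b/4)
a=unproj(c,W(390,345),.194);b=unproj(c,W(397,540),.194)
print(a,b,np.arctan2(*(a-b)[[1,0]]))
L=[unproj(c,W(*p),.15) for p in((85,0),(155,460),(612,0),(650,460))]
print([np.arctan2(*(L[i]-L[i+1])[[1,0]]) for i in(0,2)],unproj(c,W(393,398),.154))
d=pickle.load(open("c0.pkl","rb"))["side"]
print("orange",unproj(d,(270.8,232.5),.04),unproj(d,(219,237),.042))
E
```

```text
12.45 pos [ 0.5231 -0.0487  0.2422] yaw tool x 1.174 z [-0.006 -0.006 -1.   ] j [-0.008  0.097  0.01   1.657  0.005  1.394 -0.396] f [ 0.5 -0.3 -0.6] t [-0.1  -0.01 -0.01] w 0.08690678553668847
shift [-0.2226  0.0794  0.0437] turn [-0.0024  0.0081  0.1888]
[0.53816766 0.21485257 0.194     ] [0.53558612 0.1714919  0.194     ] 1.5113302324359907
[np.float64(1.5934271744240163), np.float64(1.5933991136719798)] [0.53662087 0.1932389  0.154     ]
orange [ 0.44616346 -0.11872301  0.04      ] [ 0.29854632 -0.12759037  0.042     ]
```

The wing's yaw is 1.511 and the grinder's is 1.593, which puts the key at about 3.2. On to the portafilter.

Call:
step_arm([
  [[-0.045, 0.016, 0.01], [0, 0, 0.04]],
  [[-0.09, 0.032, 0.02], [0, 0.004, 0.08]],
  [[-0.135, 0.048, 0.03], [0, 0.008, 0.12]],
  [[-0.18, 0.064, 0.04], [0, 0.008, 0.16]],
  [[-0.223, 0.079, 0.044], [-0.002, 0.008, 0.189]],
])

```text
time: 12.95
ee_pos: [0.5078, -0.287, 0.1972]
eef_rot: [0.882, 0.472, -0.001, -0.001]
ft_force: [0.5, 0.1, -1.1]
width: 0.0869
```

```bash
python3 - <<'E'
from h import *
import pickle
for i in range(4):c=cam("wrist")
pickle.dump(c,open("c4.pkl","wb"))
crop(c,170,20,470,245,2.6,"pics/w5.png")
E
python3 st.py
```

```text
13.15 pos [ 0.5083 -0.2859  0.198 ] yaw tool x 0.983 z [-0.003  0.001 -1.   ] j [ 0.256  0.242  0.211  1.59  -0.051  1.319 -0.114] f [-0.2  0.9 -0. ] t [ 0.1   0.01 -0.02] w 0.08712653997763264
```

View pics/w5.png

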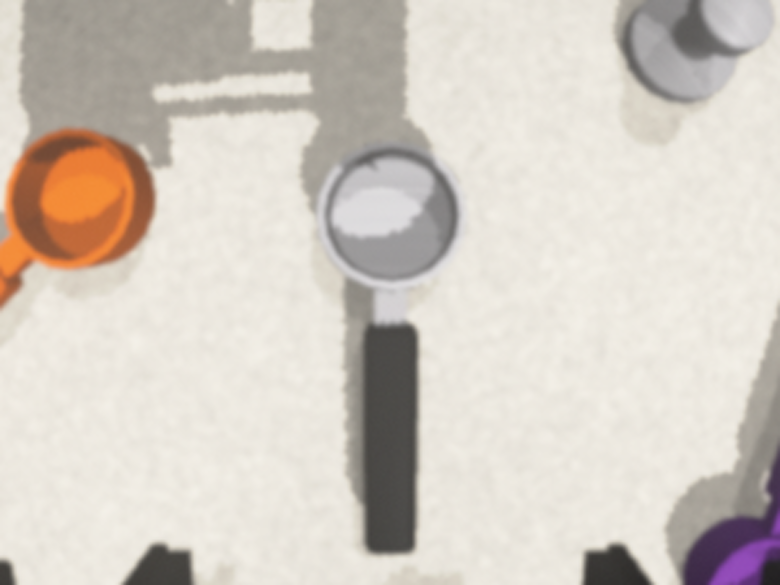

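```bash
python3 - <<'E'
from h import *
import pickle
c=pickle.load(open("c4.pkl","rb"));W=lambda a,b:(170+a/2.6,20+b/2.6)
o=unproj(c,W(390,217),.04);e=unproj(c,W(388.5,551),.042);n=unproj(c,W(391,325),.042)
print(o,e,n);y1=np.arctan2(*(o-e)[[1,0]]);y2=np.arctan2(*(n-e)[[1,0]]);print(y1,y2,np.linalg.norm((o-e)[:2]))
u=np.array([np.cos(y1),np.sin(y1)]);print("grip84",o[:2]-u*.084, "from end",e[:2]+u*.068)
for p in((320,215),(462,215),(390,147),(390,290)):print(unproj(c,W(*p),.04))
E
```

```text
[ 0.55567373 -0.21758755  0.04      ] [ 0.47273456 -0.33984115  0.042     ] [ 0.53051067 -0.25576969  0.042     ]
0.9747015195626019 0.9686949540803663 0.14773235371278226
grip84 [ 0.50851486 -0.28710044] from end [ 0.51091079 -0.28356881]
[ 0.53197867 -0.20032649  0.04      ]
[ 0.58132073 -0.2334605   0.04      ]
[ 0.57234567 -0.19280572  0.04      ]
[ 0.53838304 -0.24330317  0.04      ]
```

```bash
python3 go.py .509 -.286 .011 .973
```

```text
shift [0.0005 0.0013 0.187 ] turn [-0.0032  0.0009  0.0096]
```

Call:
step_arm([
  [[0, 0.001, 0.045], [-0.003, 0.001, 0.01]],
  [[0, 0.001, 0.09], [-0.003, 0.001, 0.01]],
  [[0, 0.001, 0.13], [-0.003, 0.001, 0.01]],
  [[0, 0.001, 0.16], [-0.003, 0.001, 0.01]],
  [[0, 0.001, 0.175], [-0.003, 0.001, 0.01]],
])

```text
time: 13.65
ee_pos: [0.5072, -0.2835, 0.0197]
eef_rot: [0.883, 0.468, -0.001, -0.002]
ft_force: [-0.2, 0.1, 0.5]
width: 0.0874
```

```bash
python3 st.py;python3 go.py .509 -.286 .011 .973
```

```text
13.65 pos [ 0.5072 -0.2835  0.0197] yaw tool x 0.975 z [-0.004  0.003 -1.   ] j [ 0.274  0.409  0.191  1.775 -0.092  0.971 -0.094] f [-0.2  0.1  0.5] t [-0.08  0.05 -0.02] w 0.08737508115456602
shift [-0.0011  0.0029  0.0087] turn [-0.005   0.      0.0021]
```

Call:
step_arm([
  [[-0.001, 0.003, 0.005], [-0.004, 0, 0]],
  [[-0.001, 0.003, 0.008], [-0.004, 0, 0]],
  [[-0.001, 0.003, 0.008], [-0.004, 0, 0]],
])

```text
time: 13.95
ee_pos: [0.51, -0.286, 0.0126]
eef_rot: [0.883, 0.469, 0.0, 0.0]
ft_force: [0.5, 0.1, 0.4]
width: 0.0868
```

Call:
step_arm([
  [[0, 0, 0], [0, 0, 0]],
  [[0, 0, 0], [0, 0, 0]],
  [[0, 0, 0], [0, 0, 0]],
  [[0, 0, 0], [0, 0, 0]],
  [[0, 0, 0], [0, 0, 0]],
], hand=1, grip_force=55)

```text
time: 14.45
ee_pos: [0.51, -0.286, 0.0127]
eef_rot: [0.883, 0.469, 0.0, 0.0]
ft_force: [0.3, -0.4, -0.6]
width: 0.0555
```

Call:
step_arm([
  [[0, 0, 0], [0, 0, 0]],
  [[0, 0, 0], [0, 0, 0]],
  [[0, 0, 0], [0, 0, 0]],
  [[0, 0, 0], [0, 0, 0]],
  [[0, 0, 0], [0, 0, 0]],
])

```text
time: 14.95
ee_pos: [0.5099, -0.286, 0.0127]
eef_rot: [0.883, 0.469, 0.0, 0.0]
ft_force: [-1.0, 0.0, 0.1]
width: 0.0228
```

```bash
python3 st.py; python3 - <<'E'
from h import *
crop(cam("side"),230,200,380,310,5,"pics/s7.png")
E
```

```text
14.95 pos [ 0.5099 -0.286   0.0127] yaw tool x 0.976 z [ 0.001  0.    -1.   ] j [ 0.277  0.421  0.19   1.775 -0.095  0.954 -0.09 ] f [-1.   0.   0.1] t [-0.06  0.07  0.02] w 0.022817467375283743
```

View pics/s7.png

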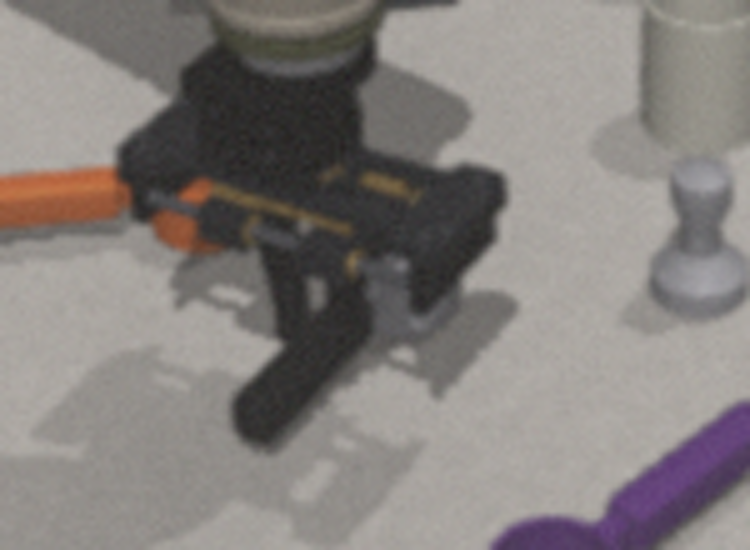

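Gripped (width 0.0228, the 24 mm handle). Lifting and moving toward the grinder.

Call:
step_arm([
  [[0, 0, -0.015], [0, 0, 0]],
  [[0, 0, -0.035], [0, 0, 0]],
  [[0, 0, -0.06], [0, 0, 0]],
  [[0, 0, -0.085], [0, 0, 0]],
  [[0, 0, -0.1], [0, 0, 0]],
])

```text
time: 15.5
ee_pos: [0.5103, -0.2864, 0.1152]
eef_rot: [0.883, 0.469, 0.001, 0.001]
ft_force: [1.9, -0.4, -4.8]
width: 0.0232
```

```bash
python3 - <<'E'
from h import *
import pickle
for i in range(3):c=cam("wrist")
pickle.dump(c,open("c5.pkl","wb"))
crop(c,170,20,470,245,2.6,"pics/w6.png")
c=cam("side");crop(c,230,150,400,270,4,"pics/s8.png");pickle.dump(c,open("c5s.pkl","wb"))
E
python3 st.py; python3 go.py .541 -.06 .095 1.593
```

```text
15.7 pos [ 0.5094 -0.2858  0.1121] yaw tool x 0.976 z [-0.  0. -1.] j [ 0.262  0.307  0.205  1.696 -0.068  1.146 -0.109] f [-1.1  0.  -5.1] t [-0.27  0.23  0.02] w 0.02318656662676229
shift [ 0.2047 -0.1005  0.0171] turn [-2.000e-04 -3.000e-04 -6.174e-01]
```

View pics/w6.png

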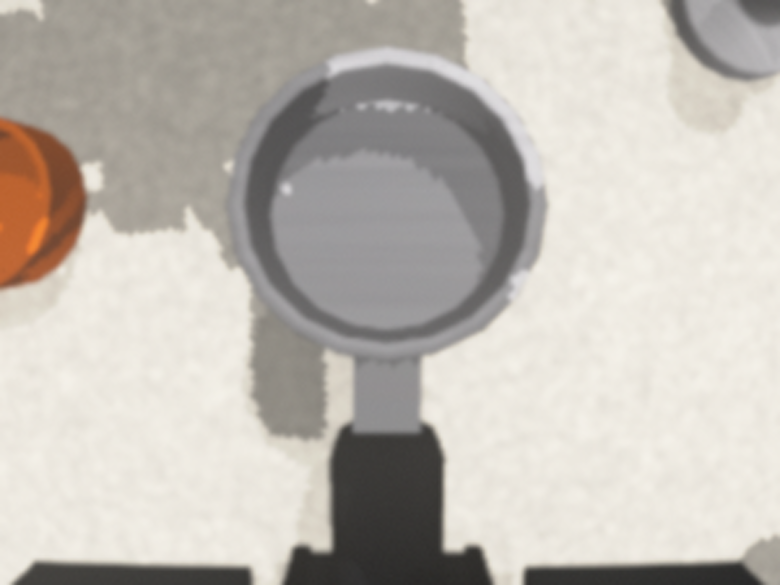

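View pics/s8.png

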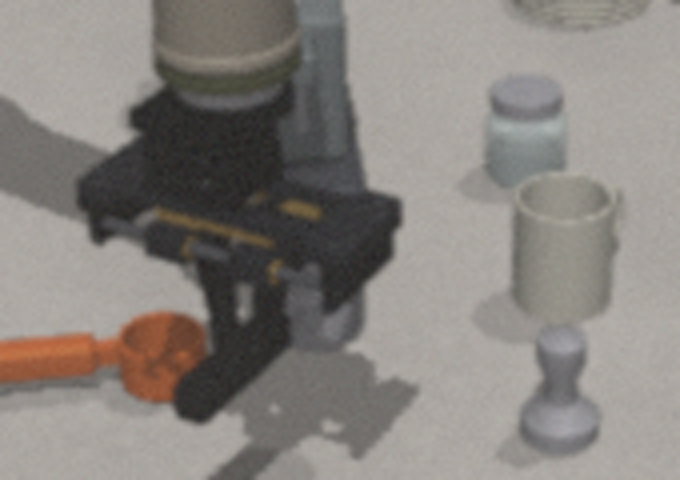

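```bash
cat > rim.py <<'E'
from h import *
from scipy.optimize import least_squares
def rim(c,pts,tcp,M):
    # fit centre offset fwd, lateral, height of a 32mm circle (tool frame) from image rim points
    K=np.asarray(c["camera_matrix"])
    E=np.asarray(c["extrinsics"])
    def f(p):
        out=[]
        for u,v in pts:
            w=unproj(c,(u,v),tcp[2]+p[2]); l=M.T@(w-tcp)
            out.append(np.hypot(l[0]-p[0],l[1]-p[1])-.032)
        return out
    s=least_squares(f,[.08,0,.03]);return s.x,np.abs(s.fun).max()
E
python3 - <<'E'
from rim import *
import pickle
c=pickle.load(open("c5.pkl","rb"));s=r.read_state();M=R.from_quat(s["eef_rot"]).as_matrix()
W=lambda a,b:(170+a/2.6,20+b/2.6)
print(rim(c,[W(*p) for p in((230,205),(546,205),(388,47),(388,360),(275,95),(500,95),(275,315),(500,315))],s["ee_pos"],M))
for b in (425,):print(M.T@(unproj(c,W(387,425),s["ee_pos"][2]+.029)-s["ee_pos"]))
E
```

```text
(array([0.08351152, 0.00178415, 0.02441975]), np.float64(0.0003058991348637227))
[ 0.03895529  0.00155522 -0.02899143]
```

Call:
step_arm([
  [[0.03, -0.014, 0], [0, 0, -0.1]],
  [[0.07, -0.034, 0], [0, 0, -0.22]],
  [[0.115, -0.056, 0.005], [0, 0, -0.35]],
  [[0.16, -0.078, 0.01], [0, 0, -0.48]],
  [[0.195, -0.095, 0.017], [0, 0, -0.6]],
])

```text
time: 16.2
ee_pos: [0.5394, -0.0676, 0.0937]
eef_rot: [0.703, 0.711, -0.0, -0.001]
ft_force: [1.7, 0.2, -4.9]
width: 0.023
```

Call:
step_arm([
  [[0, 0, 0], [0, 0, 0]],
  [[0, 0, 0], [0, 0, 0]],
])

```text
time: 16.4
ee_pos: [0.5382, -0.0662, 0.0918]
eef_rot: [0.702, 0.712, -0.001, -0.002]
ft_force: [0.2, -1.1, -4.5]
width: 0.0228
```

```bash
python3 - <<'E'
from h import *
import pickle
for i in range(2):c=cam("wrist")
pickle.dump(c,open("c6.pkl","wb"))
crop(c,120,0,520,250,2,"pics/w7.png")
c=cam("side");crop(c,240,130,400,250,5,"pics/s9.png");pickle.dump(c,open("c6s.pkl","wb"))
E
python3 st.py; python3 go.py .541 -.015 .076 1.593
```

```text
16.55 pos [ 0.5389 -0.0692  0.0931] yaw tool x 1.58 z [-0.003  0.001 -1.   ] j [ 0.046  0.244 -0.002  1.809 -0.     1.092  0.053] f [ 0.6  0.1 -4.1] t [-0.32 -0.07 -0.04] w 0.023494987672115202
shift [0.0542 0.0027 0.0171] turn [-0.003  -0.0008 -0.0129]
```

View pics/w7.png

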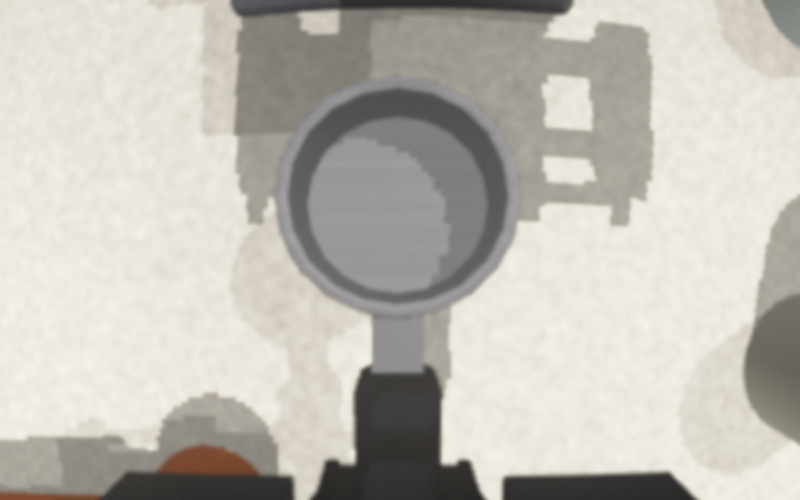

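View pics/s9.png

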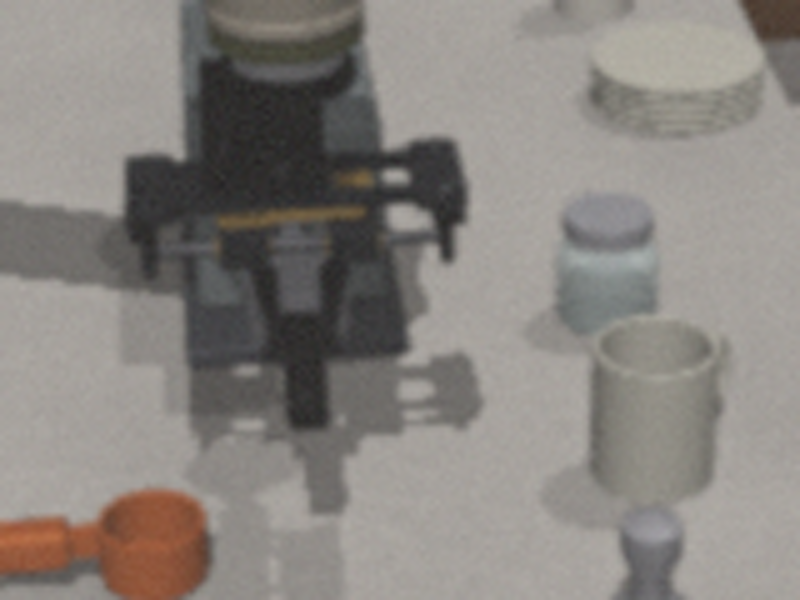

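```bash
python3 - <<'E'
from rim import *
import pickle
c=pickle.load(open("c6.pkl","rb"));s=r.read_state();M=R.from_quat(s["eef_rot"]).as_matrix()
W=lambda a,b:(120+a/2,b/2)
x,e=rim(c,[W(*p) for p in((275,198),(519,198),(397,77),(397,319),(312,112),(483,112),(312,285),(483,285))],s["ee_pos"],M)
print(x,e,"world",s["ee_pos"]+M@x)
a=unproj(c,W(232,8),.014);b=unproj(c,W(573,8),.014);print(a,b,(a+b)/2,np.linalg.norm(a-b))
E
```

```text
[ 0.08429654 -0.00050126  0.0213696 ] 0.000256291381128447 world [0.5375421  0.0150566  0.07176149]
[0.46452272 0.10780541 0.014     ] [0.61244846 0.10976049 0.014     ] [0.53848559 0.10878295 0.014     ] 0.14793865830006292
```

```bash
python3 - <<'E'
from h import *
import pickle
c=cam("scene");pickle.dump(c,open("c7.pkl","wb"))
s=r.read_state();M=R.from_quat(s["eef_rot"]).as_matrix()
crop(c,320,150,460,255,5,"pics/s10.png")
# predicted points, tool-level: rim front/back, bottom, handle end
H=lambda f,l,z:s["ee_pos"]+M@np.array([f,l,-z])
for n,p in dict(rimc=H(.084,0,.0273),rimL=H(.084,-.032,.0273),rimR=H(.084,.032,.0273),rimF=H(.116,0,.0273),rimB=H(.052,0,.0273),end1=H(-.068,-.012,.0293),end2=H(-.068,.012,.0293),bot=H(.084,.0,-.0127)).items():print(n,((proj(c,p)[0]-[320,150])*5).round())
E
python3 st.py
```

```text
rimc [270. 348.]
rimL [311. 314.]
rimR [227. 384.]
rimF [328. 382.]
rimB [214. 316.]
end1 [ 40. 192.]
end2 [  8. 214.]
bot [261. 410.]
16.6 pos [ 0.539  -0.0693  0.0933] yaw tool x 1.58 z [-0.003  0.001 -1.   ] j [ 0.046  0.244 -0.002  1.808 -0.     1.092  0.053] f [ 0.1  0.5 -4.5] t [-0.32 -0.05 -0.07] w 0.022954448326140155
```

View pics/s10.png

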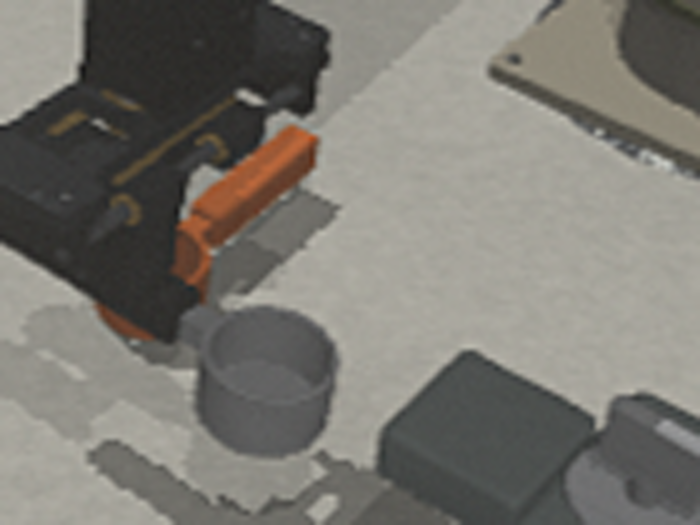

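Call:
step_arm([
  [[0.015, 0.003, 0.01], [-0.003, 0.015, -0.013]],
  [[0.03, 0.003, 0.018], [-0.003, 0.03, -0.013]],
  [[0.045, 0.003, 0.018], [-0.003, 0.03, -0.013]],
  [[0.054, 0.003, 0.018], [-0.003, 0.03, -0.013]],
  [[0.054, 0.003, 0.018], [-0.003, 0.03, -0.013]],
])

```text
time: 17.1
ee_pos: [0.5416, -0.0127, 0.0756]
eef_rot: [0.698, 0.716, 0.011, -0.011]
ft_force: [-0.8, -0.7, -4.5]
width: 0.0231
```

```bash
python3 - <<'E'
from h import *
import pickle
for i in range(2):c=cam("scene")
crop(c,320,150,480,270,5,"pics/s11.png")
c=cam("wrist");crop(c,120,0,520,250,2,"pics/w8.png")
E
python3 st.py; python3 go.py .541 .0253 .075 1.593
```

```text
17.25 pos [ 0.5417 -0.0157  0.0757] yaw tool x 1.593 z [ 0.001  0.03  -1.   ] j [-1.000e-03  2.600e-01 -3.800e-02  1.829e+00 -2.400e-02  1.051e+00
 -4.000e-03] f [-0.2  0.4 -3.7] t [-0.4   0.04  0.04] w 0.023039228507974914
shift [0.0409 0.0002 0.0019] turn [ 0.0013 -0.0304 -0.0002]
```

View pics/s11.png

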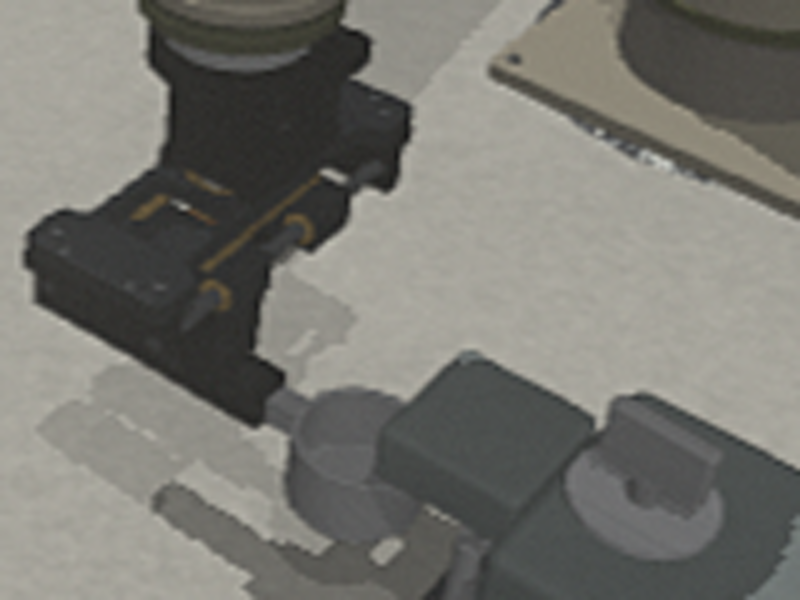

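View pics/w8.png

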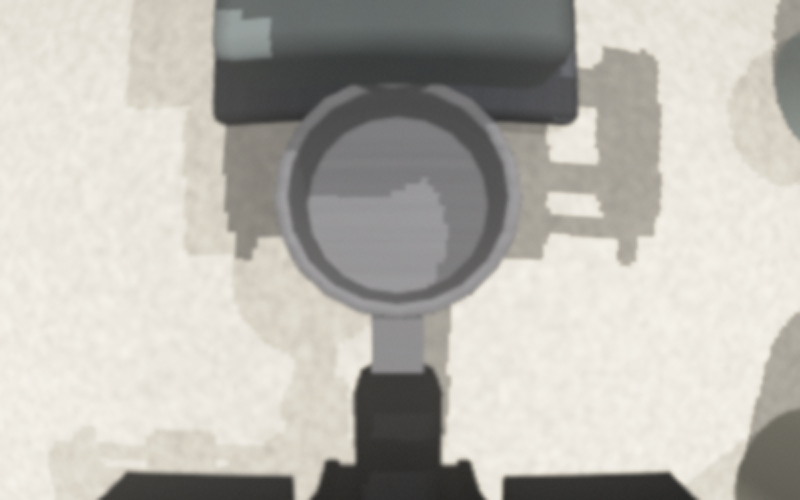

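The basket is just inside the front of the head, centred under it: its centre is at column ~398 in the crop and the head's middle is at ~396. Creeping in.

Call:
step_arm([
  [[0.008, 0, 0], [0, 0, 0]],
  [[0.015, 0, 0.001], [0, 0, 0]],
  [[0.02, 0, 0.001], [0, 0, 0]],
  [[0.022, 0, 0.001], [0, 0, 0]],
])

```text
time: 17.65
ee_pos: [0.5412, 0.0074, 0.0753]
eef_rot: [0.699, 0.715, 0.011, -0.011]
ft_force: [-0.7, -0.9, -3.9]
width: 0.023
```

```bash
python3 st.py
```

```text
17.65 pos [0.5412 0.0074 0.0753] yaw tool x 1.594 z [ 0.     0.031 -1.   ] j [-0.031  0.258 -0.053  1.832 -0.02   1.049 -0.049] f [-0.7 -0.9 -3.9] t [-0.29 -0.02  0.02] w 0.023031760821593198
```

Call:
step_arm([
  [[0.003, 0, 0], [0, 0, 0]],
  [[0.006, 0, 0], [0, 0, 0]],
  [[0.008, 0, 0], [0, 0, 0]],
  [[0.008, 0, 0], [0, 0, 0]],
])

```text
time: 18.05
ee_pos: [0.541, 0.015, 0.0756]
eef_rot: [0.699, 0.715, 0.011, -0.01]
ft_force: [-0.0, -2.2, -3.4]
width: 0.0227
```

```bash
python3 st.py
```

```text
18.05 pos [0.541  0.015  0.0756] yaw tool x 1.594 z [ 0.    0.03 -1.  ] j [-0.041  0.258 -0.057  1.832 -0.018  1.049 -0.065] f [-0.  -2.2 -3.4] t [-1.12  0.05  0.05] w 0.022743521719292052
```

Call:
step_arm([
  [[0.003, 0, 0], [0, 0, 0]],
  [[0.006, 0, 0], [0, 0, 0]],
  [[0.007, 0, 0], [0, 0, 0]],
  [[0.007, 0, 0], [0, 0, 0]],
])

```text
time: 18.45
ee_pos: [0.5408, 0.0215, 0.0758]
eef_rot: [0.699, 0.715, 0.011, -0.01]
ft_force: [-1.1, -5.4, -4.2]
width: 0.0233
```

```bash
python3 st.py
```

```text
18.45 pos [0.5408 0.0215 0.0758] yaw tool x 1.593 z [ 0.001  0.029 -1.   ] j [-0.05   0.258 -0.061  1.832 -0.016  1.049 -0.079] f [-1.1 -5.4 -4.2] t [-1.76  0.07 -0.01] w 0.02325118273500705
```

Call:
step_arm([
  [[0.002, 0, 0], [0, 0, 0]],
  [[0.003, 0, 0], [0, 0, 0]],
  [[0.003, 0, 0], [0, 0, 0]],
  [[0.003, 0, 0], [0, 0, 0]],
])

```text
time: 18.85
ee_pos: [0.5408, 0.0235, 0.0759]
eef_rot: [0.699, 0.715, 0.01, -0.01]
ft_force: [-0.9, -6.8, -3.1]
width: 0.023
```

```bash
python3 st.py
```

```text
18.85 pos [0.5408 0.0235 0.0759] yaw tool x 1.592 z [ 0.     0.028 -1.   ] j [-0.054  0.258 -0.062  1.831 -0.014  1.049 -0.085] f [-0.9 -6.8 -3.1] t [-1.94  0.09  0.03] w 0.02296578784288243
```

Call:
step_arm([
  [[0.003, 0, 0], [0, 0, 0]],
  [[0.004, 0, 0], [0, 0, 0]],
  [[0.004, 0, 0], [0, 0, 0]],
])

```text
time: 19.15
ee_pos: [0.5407, 0.026, 0.076]
eef_rot: [0.7, 0.714, 0.01, -0.009]
ft_force: [0.1, -7.9, -3.7]
width: 0.0231
```

```bash
python3 st.py
```

```text
19.15 pos [0.5407 0.026  0.076 ] yaw tool x 1.591 z [ 0.     0.026 -1.   ] j [-0.059  0.258 -0.064  1.831 -0.012  1.05  -0.094] f [ 0.1 -7.9 -3.7] t [-2.16  0.1   0.08] w 0.023102843037444826
```

Call:
step_arm([
  [[0.003, 0, 0], [0, 0.004, 0]],
  [[0.004, 0, 0], [0, 0.004, 0]],
  [[0.004, 0, 0], [0, 0.004, 0]],
  [[0.004, 0, 0], [0, 0.004, 0]],
])

```text
time: 19.55
ee_pos: [0.5403, 0.0262, 0.0759]
eef_rot: [0.701, 0.713, 0.009, -0.009]
ft_force: [-0.9, -14.4, -1.9]
width: 0.0229
```

```bash
python3 st.py
```

```text
19.55 pos [0.5403 0.0262 0.0759] yaw tool x 1.588 z [-0.     0.027 -1.   ] j [-0.059  0.258 -0.063  1.831 -0.012  1.05  -0.097] f [ -0.9 -14.4  -1.9] t [-3.72  0.25  0.05] w 0.022897915847355198
```

Hard stop found at y=0.026, as predicted: push 14 N, of which the spring takes ~8 N. Settling with a slightly firmer push.

Call:
step_arm([
  [[0.005, 0, 0], [0, 0.003, -0.004]],
  [[0.005, 0, 0], [0, 0.003, -0.004]],
  [[0.005, 0, 0], [0, 0.003, -0.004]],
  [[0.005, 0, 0], [0, 0.003, -0.004]],
  [[0.005, 0, 0], [0, 0.003, -0.004]],
], grip_force=60)

```text
time: 20.05
ee_pos: [0.5401, 0.0263, 0.0759]
eef_rot: [0.701, 0.713, 0.008, -0.009]
ft_force: [-1.5, -17.9, -1.3]
width: 0.023
```

```bash
python3 st.py; python3 - <<'E'
from h import *
import pickle
c=cam("scene");crop(c,330,170,490,290,5,"pics/s12.png")
s=r.read_state();print(s["ft_force"],s["ee_pos"])
c=cam("wrist");crop(c,120,0,520,250,2,"pics/w9.png");cv2.imwrite("pics/side9.png",cam("side")["pixels"])
for i in range(4):
    cam("side");s=r.read_state();print(s["time"],s["ft_force"].round(1),s["ee_pos"].round(4),s["torque"].round(2))
E
```

```text
20.05 pos [0.5401 0.0263 0.0759] yaw tool x 1.588 z [-0.001  0.024 -1.   ] j [-0.061  0.258 -0.063  1.831 -0.01   1.051 -0.099] f [ -1.5 -17.9  -1.3] t [-4.47  0.25  0.06] w 0.023028278259344986
[ -1.01380785 -17.75453097  -1.35734306] [0.54007964 0.0263014  0.0758997 ]
20.25 [ -1.1 -17.5  -1.5] [0.5401 0.0263 0.0759] [-4.43  0.23  0.04]
20.3 [ -2.2 -17.8  -1.3] [0.5401 0.0263 0.0759] [-4.42  0.29  0.03]
20.35 [ -1.3 -18.   -1.5] [0.5401 0.0263 0.0759] [-4.46  0.26  0.05]
20.4 [ -2.  -18.5  -1.6] [0.5401 0.0263 0.0759] [-4.46  0.27 -0.01]
```

View pics/s12.png

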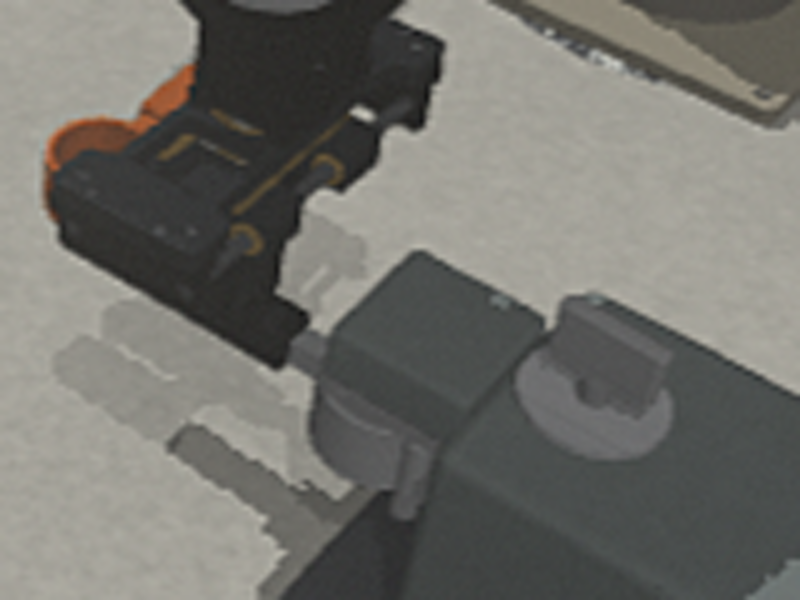

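View pics/w9.png

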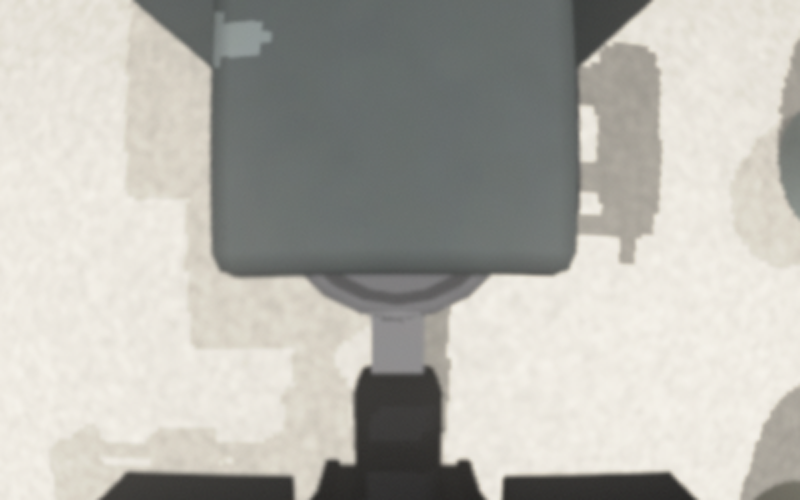

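View pics/side9.png

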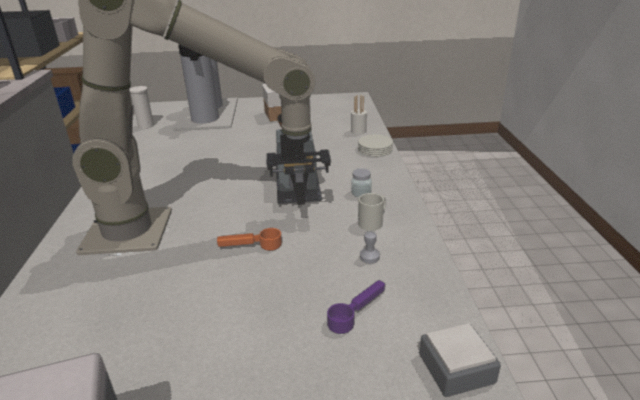

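The push is steady at ~18 N, of which about 8 N is the spring and ~10 N lands on the fork. The basket touches the pins under the chute (pin at ~(405,480) in the scene crop), with the handle centred and nothing else moved. Handing in.

```bash
python3 - <<'E'
from bench import r
print(r.close_job())
s=r.read_state();print(s["time"],s["ft_force"],s["ee_pos"])
E
```

```text
the job is handed in; nothing more can be done
None
the job is handed in; nothing more can be done
```

I wound the key to its stop, lifted the black portafilter by its handle, and pressed its basket home against the fork pins. I handed the job in at about 20.4 s with the arm still holding it there. No verdict came back.

- **Key:** It took two grips. At the end the torque doubled to about 0.39 N m, and the wrist picture put the key at about 3.2 rad.
- **Press:** The basket stopped moving with the tool at y = 0.0263 m, within 1 mm of where I predicted home. The push rose from 8 N to a steady 18 N, so I estimate 10 N on the fork; I had no direct reading of fork or plunger force.
- **Level and centring:** The basket had sagged about 3 mm (about 0.035 rad) in the grip. I tilted the tool by 0.03 rad to make up for it, and about 0.024 rad of that remained under load. By the last wrist picture before contact it was centred within about 1 mm of the grinder's middle plane. The basket's height at the end was not measured separately; I put the underside at about 62 mm from the tool height.
- **Bystanders:** The mug, tamper and sugar jar appear unmoved in the last side picture.

No check failed. The wrist and scene pictures gave slightly different sag estimates, 3 to 6 mm, both far inside the tilt limit.

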